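# Sieve the nuts out of the strap clips

## Robot

A 6-joint arm with a two-finger parallel gripper is mounted at the origin on a cart in front of the work surface, level with it; the furniture and walls round the work are solid. World frame = base frame: x ahead of the robot, y to its left, z up, the work surface at z = 0. Lengths are in m, angles in degrees, forces in N, time in s.
With the tool pointing down it reaches from about 0.35 to 0.875 m from the base axis. Payload 4.2 kg.
Tool frame: the origin (TCP) lies midway between the tips of the shut fingers; the grasp point (between the pads) lies 19 mm behind it; z points along the fingers, y is the line along which they close (so a half turn about z gives the same grasp; the last joint's range is limited). The gripper opens to 87 mm and grips with 3 to 60 N. Pads are 19 mm wide; open, the fingers measure 117 mm over their backs; the gripper's body (75 mm by 190 mm) begins 51 mm behind the grasp point.
Start: joints at [-56.918, 22.042, 0.453, 0, -68.411, -14.817], TCP at [0.196, -0.593, 0.192] pointing down, gripper open.
Joint ranges: [-179.83, 179.83], [-69.29, 118.12], [-61.27, 80.66], [-181.25, 117.63], [-171.15, -9.14], [-177.46, 177.46]. Speed limits (degrees/s): [159.86, 159.86, 180, 180, 180, 180].

## Interface

Orientations are given as a 3x3 rotation matrix whose columns are the frame's x, y, z axes.
In Python, from station import r, cams gives the robot as it stands.
- The arm moves only by the tool play_rows, never from a script. Its argument "commands" is text: rows parted by semicolons, each of 6 numbers parted by spaces: the shift along the world's x, y, z normalised to -1 to 1, where 1 is 30 mm, then the turn, a rotation vector about the world's x, y, z normalised to -1 to 1, where 1 is 0.15 rad. A call has 1 to 20 rows; each row shifts and turns the commanded pose from where the row before left it; what a row does not reach is not made up. A row lasts 1/10 s, in which the tool goes at most 50 mm and 8.59 degrees, less where a joint would pass 70% of its speed; a pose out of reach is approached as far as the arm can. A call with a number of a shift or a turn outside -1 to 1 is refused whole. A call with a gripper value outside its range is refused whole. "grip" is the finger opening in mm, from 0 to 87, set as the call begins (left out, the last holds). The fingers move at their own pace and stop on an object; the grip force is fixed at half the most. Time passes only in rows, so rows that do not move let the fingers close. It gives the time, the measured TCP pose, the force, the opening and the grip force at its end, in the units of the state.
- r.sense(): the state, without advancing time (a new reading comes with each control period).
- cams.capture(name): name is "side" or "top" or "wrist"; returns (picture, depth): 384x512x3 uint8, blue, green, red; 384x512 float32, m along the optical axis (not along the pixel's ray), 0 where there is no reading.
- cams.camera_info(name): a dict with "mtx" (3x3 intrinsics, pixels), "R" (3x3) and "t" (3): a world point X has camera coordinates R X + t. Camera axes: x right, y down, z forward; pixel columns grow to the right and rows downward; lengths in m; the calibration is good to about 2 mm. A picture is of the moment at which its call begins: read the wrist's pose just before it. camera_info takes no time and is no camera call; for the wrist camera it gives the pose at the moment of the call.
- r.finish_job(): hands the job in; it is judged then, once.
The state is a dict: "time_s": time; "joints": joint angles; "joint_velocities": joint speeds; "effort": joint torques, N m; "tcp_pos": TCP position; "ee_rot": TCP orientation; "wrist_force": force on the tool from outside, world axes, zero at the start; "moment": the same for the moment, N m; "gripper_width": opening from 0.0 (shut) to 1.0 (fully open); "gripper_force": force on a finger pad.
Only numpy, scipy, OpenCV 4.12 (cv2) and the standard library are available. Lean on these libraries where they do the work, as an engineer would, in place of code of your own. Each camera call takes 0.05 s, during which the arm holds its last target. There are 200 camera calls.

## Task

Brass nuts have got mixed up with the yellow strap clips on the blue bench sieve. Take its orange handle and, keeping the sieve down, shake it briskly from side to side until all three nuts have dropped through into the grey tray below; then lift the handle to tip both clips over the far end into the grey bin behind, lower the sieve flat again and let go. Leave the two jars and the roll of black tape where they are.

Things in the scene. Friction and masses are not known exactly. Their poses are not given: they have to be found in the camera images.
- sorter: grey sorter screwed to the bench. Origin on the bench top under the catch tray's middle; x points from the handle towards the bin, y across (the way the sieve shakes), z up. Catch tray inside: x -85 to +82, y -99 to +99 mm, floor 5 mm, walls 45 mm up. Clip bin behind it inside: x +86 to +199 mm, same y, floor 5 mm, far wall 60 mm high, others 45
- sieve (a point): point of the blue sieve's surface over the sorter's origin, 66 mm up when flat. Inside x -67 to +85, y -63 to +63 mm from here; 24 mm high walls on three sides, open at the bin end. Holes 30 x 26 mm (x, y), bars 8 mm wide; last 32 mm solid. Slippery (friction 0.11): pieces slide when it is jerked above 1.5 m/s2 (40 mm strokes in 0.2 s or less do it) or tipped over 5 degrees
- handle (a point): middle of the sieve's orange grip bar: round, 14 mm thick, 61 mm free between two flat arms, along the sorter's y, 85 mm above the bench when flat, starting at x = -122 mm, y = 0 of the sorter; the sieve's near wall is 51 mm farther along +x. Pinch it from above, fingers closing along the sorter's x; the bar can turn between the fingers as the sieve tips
- shake (a joint): side-to-side slide of the sieve along the sorter's y axis, in m: 0 at the start (middle), end stops at -0.025 and +0.025; friction about 1 N; it stays where it is left
- tip (a joint): tipping hinge of the sieve, in rad: 0 flat, up to 0.9, handle end lifted. Hinge line along the sorter's y at x = +72, z = 58 mm; flat, the handle lies 194 mm before and 27 mm above it and so rises on an arc of 196 mm radius. At 0.6 rad both clips slide off. Sieve 0.4 kg, no spring: let go, it falls flat
- nut_1_center (a point): loose brass hex nut, 16 mm across flats (18 mm across corners), 8 mm thick, 12 g; starts lying flat on one of the lengthwise bars of the sieve. The point is its centre, half-way up, z along its bore
- nut_2_center (a point): loose brass hex nut, 16 mm across flats (18 mm across corners), 8 mm thick, 12 g; starts lying flat on one of the lengthwise bars of the sieve. The point is its centre, half-way up, z along its bore
- nut_3_center (a point): loose brass hex nut, 16 mm across flats (18 mm across corners), 8 mm thick, 12 g; starts lying flat on one of the lengthwise bars of the sieve. The point is its centre, half-way up, z along its bore
- clip_1_center (a point): loose yellow strap clip, a block 36 x 50 x 17 mm (its x, y, z) of 20 g; starts lying flat on the far part of the sieve, its length across the sieve. The point is its centre, half-way up
- clip_2_center (a point): loose yellow strap clip, a block 36 x 50 x 17 mm (its x, y, z) of 20 g; starts lying flat on the far part of the sieve, its length across the sieve. The point is its centre, half-way up
- rivet_jar_center (a point): bystander, to be left alone: clear jar with a black lid, 60 mm in diameter, 69 mm tall, standing loose; point at its centre
- black_tape_center (a point): bystander, to be left alone: roll of black tape, 66 mm in diameter, 18 mm thick, lying loose; point at its centre
- eyelet_jar_center (a point): bystander, to be left alone: clear jar with a black lid, 60 mm in diameter, 69 mm tall, standing loose; point at its centre
Things that resemble listed ones, but are neither listed nor needed, are in the scene too. Leave any turquoise look-alike of the part that bears clip_1_center alone.

How it is judged:
By the outcome, as a careful person would: the job done as asked, in the order asked, and still so for the second after the job is handed in, with the robot touching nothing.
It also fails if it takes over 45 s, if anything falls off the work surface, if the arm or the gripper's body presses on something with over 40 N, if the wrist force passes 120 N, or if a joint passes its speed limit or range.

## Working session

There is one attempt and no reset: what is moved stays moved. The work goes in short steps, Python scripts to look and compute and a tool call to move; the robot and the scene stay as the last step left them, time stands still between calls to the robot, and variables do not carry over. Pictures are saved under pics/ and viewed, at most 10 in all, crops included, and the job is handed in when it is done.

Besides the shell and the picture viewer there is one more tool, called after "Call:" as name(argument=value, ...) on one line, values as JSON. play_rows: Moves the arm, as the interface text tells. Scaled input: -1 to 1 covers 30 mm each way for a shift and 0.15 rad each way for a turn. Its arguments: {"type":"object","properties":{"commands":{"type":"string"},"grip":{"type":"number"}},"required":["commands"]}

```bash
ls; mkdir -p pics
python3 - <<'E'
from station import r,cams
import cv2,numpy as np
s=r.sense();print(s['time_s'],s['tcp_pos'],s['ee_rot'])
a=[]
for n in('side','top'):
    p,d=cams.capture(n);i=cams.camera_info(n);np.savez('pics/%s.npz'%n,p=p,d=d,**i);print(n,i);cv2.imwrite('pics/%s0.png'%n,p)
E
```

```text
pics
0.0 [ 0.19572005 -0.59287744  0.19086922] [[-9.49659149e-01 -3.13284139e-01 -7.40455045e-04]
 [-3.13285006e-01  9.49657023e-01  2.01077440e-03]
 [ 7.32346051e-05  2.14152377e-03 -9.99997704e-01]]
side {'mtx': array([[354.89941803,   0.        , 250.91336417],
       [  0.        , 354.89941803, 191.6654643 ],
       [  0.        ,   0.        ,   1.        ]]), 'R': array([[ 0.9771717 , -0.21202241, -0.0134892 ],
       [-0.13012969, -0.5471369 , -0.82686606],
       [ 0.1679337 ,  0.80974546, -0.5622371 ]]), 't': array([-0.61134983, -0.07758475,  1.24000478])}
top {'mtx': array([[378.23998843,   0.        , 253.2282928 ],
       [  0.        , 378.23998843, 190.98439364],
       [  0.        ,   0.        ,   1.        ]]), 'R': array([[ 0.00535862, -0.99997094, -0.00542308],
       [-0.98835468, -0.00447148, -0.15210203],
       [ 0.15207336,  0.00617499, -0.98834992]]), 't': array([-0.37162385,  0.54778494,  0.98381312])}
```

View pics/top0.png

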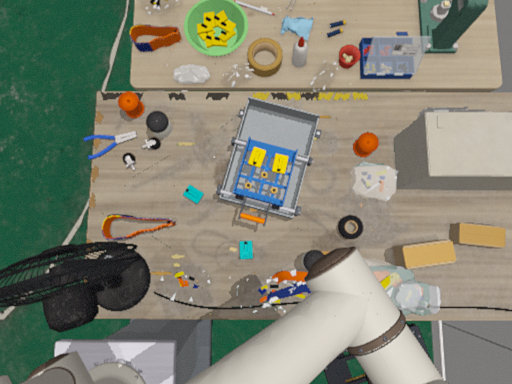

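View pics/side0.png

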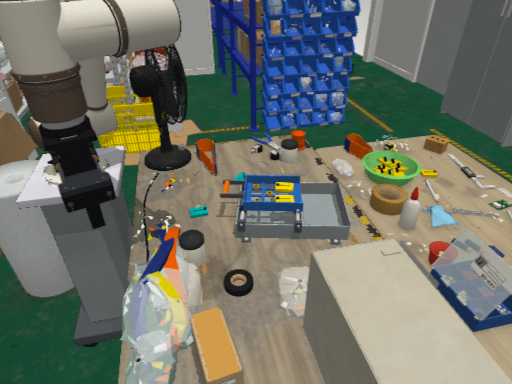

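The top view shows the sieve around (263,172), with the orange handle bar at (252,217). The clips are at (257,157) and (281,163), the jars at (157,121) and (315,260), and the tape at (350,227).

Other orange things that could pass for the handle: pots at (129,103) and (366,144), the strap at (135,225), and packs at (285,285). The bar at (252,217) is the only one attached to the blue sieve, so I choose it. The turquoise blocks at (193,194) and (246,250) are look-alikes and stay put.

```bash
cat > h.py <<'E'
import cv2,numpy as np
def ray(i,uv,z):
    uv=np.atleast_2d(np.float64(uv));d=np.c_[uv,np.ones(len(uv))]@np.linalg.inv(i['mtx']).T@i['R']
    c=-i['R'].T@i['t'];return c+d*((z-c[2])/d[:,2])[:,None]
def proj(i,X):
    q=(np.atleast_2d(X)@i['R'].T+i['t'])@i['mtx'].T;return q[:,:2]/q[:,2:]
def mask(p,lo,hi,box):
    m=cv2.inRange(cv2.cvtColor(p,cv2.COLOR_BGR2HSV),lo,hi);o=np.zeros_like(m);x0,y0,x1,y1=box
    o[y0:y1,x0:x1]=m[y0:y1,x0:x1];return o
E
python3 - <<'E'
from h import *
i=dict(np.load('pics/top.npz'));p=i['p']
def rect(m,z):
    ys,xs=np.nonzero(m);P=ray(i,np.c_[xs,ys],z)[:,:2]
    c,s,a=cv2.minAreaRect(np.float32(P*1000));return len(xs),np.round(P.mean(0),4),np.round(c,1),np.round(s,1),a
print('handle',rect(mask(p,(5,150,120),(18,255,255),(225,200,275,232)),.088))
print('blue',rect(mask(p,(100,120,40),(125,255,255),(215,125,305,215)),.085))
m=mask(p,(22,140,120),(35,255,255),(235,130,300,185))
n,l,st,c=cv2.connectedComponentsWithStats(m)
for k in range(1,n):
    if st[k,4]>8: print(st[k],ray(i,c[k],.083))
s=dict(np.load('pics/side.npz'));ys,xs=np.nonzero(mask(s['p'],(5,150,120),(18,255,255),(215,172,250,200)))
print('side handle',len(xs),xs.mean(),ys.mean(),ray(s,(xs.mean(),ys.mean()),.087))
cv2.imwrite('pics/crop.png',cv2.resize(p[90:235,210:330],None,fx=4,fy=4,interpolation=2))
E
```

```text
handle (124, array([ 0.4727, -0.3669]), array([ 472.5, -366.4]), array([63.2, 13.6]), 76.22154998779297)
blue (1169, array([ 0.593 , -0.3976]), array([ 594.7, -399.2]), array([133.2, 157.1]), 74.76988983154297)
[248 147  18  21 228] [[ 0.6344957  -0.37768071  0.083     ]]
[272 154  16  20 235] [[ 0.61681253 -0.43831953  0.083     ]]
side handle 61 225.75409836065575 186.4262295081967 [[ 0.47757161 -0.36043898  0.087     ]]
```

View pics/crop.png

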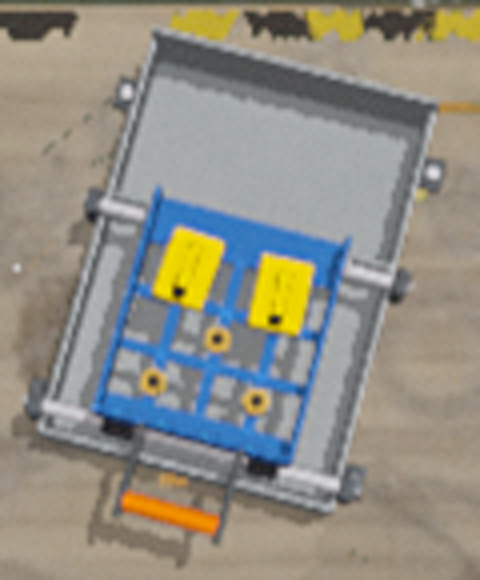

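The crop confirms the layout: handle bar at crop (170,510) between its two arms, nuts at (217,339), (152,381) and (256,401), clips at (190,268) and (282,293). Sorter x runs about -15° in world, and the handle is near (0.473, -0.366). Next I move above it, turning the tool by +57°, with the gripper part open.

Call:
play_rows(commands="0.92 0.76 0 0 0 0.66;0.92 0.76 0 0 0 0.66;0.92 0.76 0 0 0 0.66;0.92 0.76 0 0 0 0.66;0.92 0.76 0 0 0 0.66;0.92 0.76 0 0 0 0.66;0.92 0.76 0 0 0 0.66;0.92 0.76 0 0 0 0.66;0.92 0.76 0 0 0 0.66;0.92 0.76 0 0 0 0.66;0 0 0 0 0 0;0 0 0 0 0 0", grip=45)

```text
time_s: 1.3
tcp_pos: [0.472, -0.3648, 0.1913]
ee_rot: [[-0.258, -0.966, -0.001], [-0.966, 0.258, 0.001], [-0.0, 0.001, -1.0]]
wrist_force: [0.3, -0.4, 0.1]
gripper_width: 0.518
gripper_force: 0.0
```

Run:
```python
from station import r,cams
from h import *
s=r.sense();print(s['tcp_pos'],s['ee_rot'],s['joints'])
i=cams.camera_info('wrist');p,d=cams.capture('wrist');cv2.imwrite('pics/w1.png',p)
m=mask(p,(5,150,120),(18,255,255),(0,0,512,384))
n,l,st,c=cv2.connectedComponentsWithStats(m)
for k in range(1,n):
    if st[k,4]>150:
        ys,xs=np.nonzero(l==k);P=ray(i,np.c_[xs,ys],.088)[:,:2]*1000
        print(st[k],cv2.minAreaRect(np.float32(P)),np.median(d[l==k]))
```

```text
[ 0.47202177 -0.36477393  0.19131662] [[-2.58340054e-01 -9.66053201e-01 -1.27633963e-03]
 [-9.66053995e-01  2.58339393e-01  6.61309523e-04]
 [-3.09131378e-04  1.40385573e-03 -9.99998967e-01]] [-2.21629708e+01  1.93468029e+01 -3.71089195e+00 -8.14992955e-03
 -6.70243249e+01  7.19457954e+00]
[ 357    0   40   94 2212] ((338.5887451171875, -460.15740966796875), (73.99115753173828, 32.949981689453125), 76.95687103271484) 0.3025383
[247 156  15  64 813] ((473.7098388671875, -366.59332275390625), (63.41657638549805, 13.330924987792969), 74.97560119628906) 0.30256948
```

View pics/w1.png

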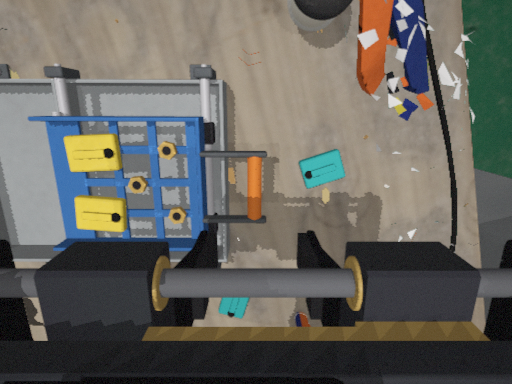

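The wrist view shows the bar at (254,187), square to the fingers. The refined position is (0.4737, -0.3666), yaw -15.0°. I'll descend and pinch.

Call:
play_rows(commands="0.06 -0.06 -0.8 0 0 0;0 0 -0.8 0 0 0;0 0 -0.8 0 0 0;0 0 -0.8 0 0 0;0 0 -0.6 0 0 0;0 0 -0.36 0 0 0;0 0 0 0 0 0;0 0 0 0 0 0")

```text
time_s: 2.15
tcp_pos: [0.4738, -0.3681, 0.0678]
ee_rot: [[-0.26, -0.966, 0.001], [-0.966, 0.26, -0.001], [0.001, -0.001, -1.0]]
wrist_force: [-0.5, 0.3, 0.7]
gripper_width: 0.518
gripper_force: 0.0
```

Call:
play_rows(commands="0 0 0 0 0 0;0 0 0 0 0 0;0 0 0 0 0 0;0 0 0 0 0 0;0 0 0 0 0 0;0 0 0 0 0 0", grip=0)

```text
time_s: 2.75
tcp_pos: [0.4738, -0.3672, 0.0672]
ee_rot: [[-0.259, -0.966, 0.0], [-0.966, 0.259, -0.0], [0.0, -0.0, -1.0]]
wrist_force: [-0.2, -0.1, 0.4]
gripper_width: 0.065
gripper_force: 0.0
```

Call:
play_rows(commands="0 0 0 0 0 0;0 0 0 0 0 0")

```text
time_s: 2.95
tcp_pos: [0.4737, -0.3673, 0.0671]
ee_rot: [[-0.259, -0.966, -0.0], [-0.966, 0.259, 0.0], [0.0, 0.0, -1.0]]
wrist_force: [0.5, 0.1, -0.2]
gripper_width: 0.011
gripper_force: 0.0
```

Run:
```python
from station import r,cams
from h import *
a,_=cams.capture('wrist');b,_=cams.capture('side')
b=cv2.resize(b[140:250,190:300],(384,384),interpolation=2)
cv2.imwrite('pics/w2.png',cv2.resize(np.hstack([a[:,60:470],b]),(794,384)))
```

```text
(no output)
```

View pics/w2.png

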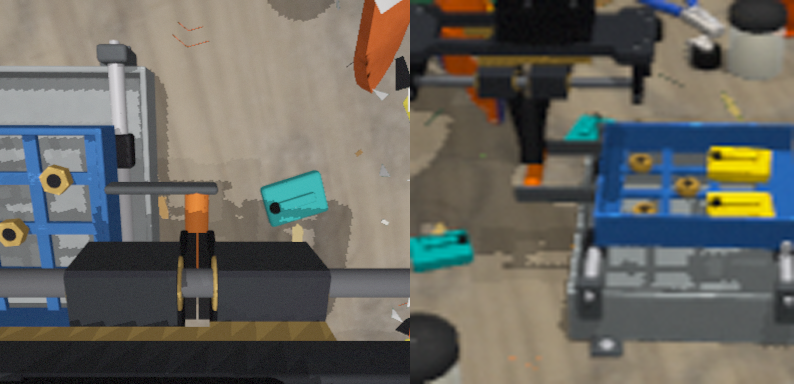

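The picture shows the fingers shut, in line with the bar, but the bar doesn't seem to be between them. I'll check the heights with depth.

Run:
```python
from station import r,cams
from h import *
print(r.sense()['tcp_pos'])
ori=r.sense()['tcp_pos']
for n in('wrist','side'):
    i=cams.camera_info(n);p,d=cams.capture(n)
    c=-i['R'].T@i['t'];print(n,'cam',c,'tcp px',proj(i,ori),'bar centre px',proj(i,[.4737,-.3666,.085]))
    v,u=np.mgrid[0:384,0:512]
    P=((np.dstack([u,v,np.ones_like(u)])@np.linalg.inv(i['mtx']).T)*d[...,None]-i['t'])@i['R']
    near=(np.hypot(P[...,0]-.4737,P[...,1]+.367)<.05)&(d>0)&(P[...,2]>.03)&(P[...,2]<.16)
    m=mask(p,(5,150,100),(18,255,255),(0,0,512,384))>0
    dark=p.max(2)<60
    for nm,k in(('orange',near&m),('dark',near&dark)):
        Q=P[k]; 
        if len(Q): print(nm,len(Q),np.percentile(Q,[2,50,98],axis=0).round(4).tolist())
    if n=='wrist': 
        for y in range(180,330,10): print(y,p[y,257-10:257+11:5].tolist()[2],d[y,257].round(4),P[y,257].round(4))
```

```text
[ 0.47370437 -0.36726024  0.06711557]
wrist cam [ 0.45304223 -0.44169404  0.2596035 ] tcp px [[256.04793595 229.3263185 ]] bar centre px [[256.25031222 241.35577236]]
orange 909 [[0.4613, -0.3968, 0.0865], [0.4688, -0.3856, 0.0907], [0.4762, -0.3738, 0.1187]]
dark 1714 [[0.4616, -0.4087, 0.0825], [0.4725, -0.3766, 0.1243], [0.492, -0.3594, 0.1527]]
180 [127, 145, 157] 0.2644 [ 0.4683 -0.3848  0.0014]
190 [103, 100, 96] 0.1728 [ 0.4644 -0.3994  0.0924]
200 [66, 140, 228] 0.1742 [ 0.4659 -0.3939  0.0926]
210 [59, 131, 218] 0.1766 [ 0.4675 -0.388   0.0919]
220 [42, 96, 172] 0.1795 [ 0.4691 -0.3818  0.0907]
230 [37, 95, 171] 0.1805 [ 0.4707 -0.3761  0.0914]
240 [35, 64, 109] 0.1649 [ 0.4705 -0.3769  0.1074]
250 [35, 63, 109] 0.1537 [ 0.4705 -0.3767  0.1191]
260 [31, 64, 107] 0.1528 [ 0.4716 -0.3726  0.1213]
270 [67, 66, 66] 0.0888 [ 0.4645 -0.3989  0.18  ]
280 [109, 103, 105] 0.0844 [ 0.4647 -0.3985  0.1847]
290 [114, 110, 110] 0.0847 [ 0.4654 -0.3958  0.1852]
300 [86, 97, 103] 0.1416 [ 0.4748 -0.3608  0.1365]
310 [86, 92, 99] 0.3021 [ 5.018e-01 -2.602e-01 -4.000e-04]
320 [139, 152, 160] 0.3056 [ 0.5048 -0.2491 -0.0007]
side cam [ 0.37905909 -1.17615759  0.62477788] tcp px [[225.13779553 193.90722772]] bar centre px [[224.74572384 188.41450652]]
orange 26 [[0.4656, -0.3943, 0.0863], [0.4724, -0.3807, 0.0923], [0.4797, -0.3692, 0.0935]]
dark 269 [[0.4582, -0.4086, 0.0806], [0.4744, -0.377, 0.1173], [0.5147, -0.3399, 0.1567]]
```

Call:
play_rows(commands="0.08 0.29 0 0 0 0;0 0 0 0 0 0")

```text
time_s: 3.35
tcp_pos: [0.4763, -0.3577, 0.0671]
ee_rot: [[-0.258, -0.966, -0.0], [-0.966, 0.258, 0.0], [-0.0, 0.0, -1.0]]
wrist_force: [-0.0, 0.2, 0.7]
gripper_width: 0.001
gripper_force: 0.0
```

```bash
cat > st.py <<'E'
from station import r,cams
from h import *
from scipy.spatial.transform import Rotation
import sys
s=r.sense();print(s['time_s'],s['tcp_pos'],s['wrist_force'],s['gripper_width'],s['gripper_force'])
i=cams.camera_info('wrist');p,d=cams.capture('wrist')
m=mask(p,(5,150,120),(18,255,255),(200,150,310,260));ys,xs=np.nonzero(m);P=ray(i,np.c_[xs,ys],.088)
e=np.array([.2588,.9659,0]);print('orange s range (sorter y from start)',np.percentile((P-[.4737,-.3666,.088])@e,[1,99]))
cv2.imwrite('pics/%s.png'%sys.argv[1],p)
E
python3 st.py w3
```

```text
3.35 [ 0.47626837 -0.35769715  0.06714844] [-0.04782617  0.21808776  0.69421451] 0.0008643029743412759 0.0
orange s range (sorter y from start) [-0.03053447  0.00260738]
```

View pics/w3.png

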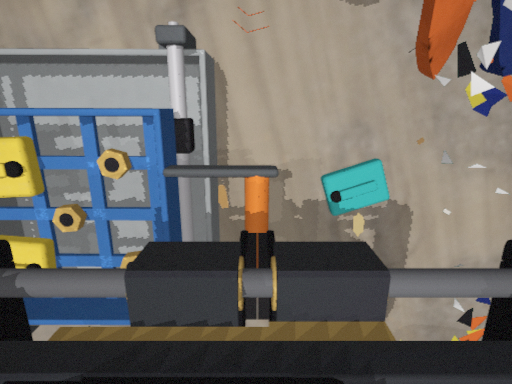

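The bar stayed put, so it isn't gripped. I'll raise the tool and measure where the real fingertips sit relative to the reported TCP.

Call:
play_rows(commands="-0.08 -0.29 0.8 0 0 0;0 0 0.9 0 0 0;0 0 0.3 0 0 0;0 0 0 0 0 0;0 0 0 0 0 0", grip=0)

```text
time_s: 3.9
tcp_pos: [0.4731, -0.3667, 0.1262]
ee_rot: [[-0.259, -0.966, -0.001], [-0.966, 0.259, 0.001], [-0.001, 0.001, -1.0]]
wrist_force: [0.2, 0.1, -0.2]
gripper_width: 0.006
gripper_force: 0.0
```

Run:
```python
from station import r,cams
from h import *
s=r.sense();t=np.array(s['tcp_pos']);R=np.array(s['ee_rot']);print(t)
for n in('side','top','wrist'):
    i=cams.camera_info(n);p,d=cams.capture(n);print(n,'tcp px',proj(i,t))
    v,u=np.mgrid[0:384,0:512]
    P=((np.dstack([u,v,np.ones_like(u)])@np.linalg.inv(i['mtx']).T)*d[...,None]-i['t'])@i['R']
    T=(P-t)@R
    k=(np.abs(T[...,0])<.03)&(np.abs(T[...,1])<.03)&(T[...,2]<.028)&(T[...,2]>-.08)&(d>0)
    Q=T[k]*1000
    for lo in range(-80,30,6):
        q=Q[(Q[:,2]>=lo)&(Q[:,2]<lo+6)]
        if len(q)>2:print(lo,len(q),q.min(0).round(),q.max(0).round())
    if n=='side':cv2.imwrite('pics/s4.png',cv2.resize(p[130:250,170:290],None,fx=5,fy=5,interpolation=2))
```

```text
[ 0.47310892 -0.36665694  0.12617926]
side tcp px [[223.68700711 175.67655725]]
-80 23 [ -2. -15. -80.] [ 12.  14. -74.]
-74 27 [  7. -14. -74.] [ 15.  12. -68.]
-68 16 [  7. -11. -68.] [ 12.  10. -62.]
-62 18 [ -3. -11. -62.] [ 13.  10. -56.]
-56 16 [  4.  -9. -56.] [ 12.   8. -50.]
-50 17 [  4.  -9. -50.] [ 12.   9. -44.]
-44 15 [  7. -10. -43.] [ 14.   9. -38.]
-38 15 [  8. -10. -38.] [ 14.   9. -32.]
top tcp px [[251.95500155 216.49106864]]
wrist tcp px [[255.65738742 229.72729226]]
-80 475 [-10.  -4. -80.] [  2.   5. -77.]
-74 86 [ -8.  -5. -72.] [ 12.   7. -68.]
-68 164 [ -7.  -6. -68.] [ 12.   7. -62.]
-62 159 [  6.  -7. -62.] [ 13.   8. -56.]
-56 221 [  1.  -7. -56.] [ 13.   8. -50.]
-50 165 [ 10.  -8. -50.] [ 12.   9. -44.]
-44 173 [ 10.  -9. -44.] [ 12.  10. -38.]
-38 148 [ 10.  -8. -38.] [ 12.  10. -32.]
-32 54 [ 10.  -8. -32.] [ 12.   9. -29.]
```

View pics/s4.png

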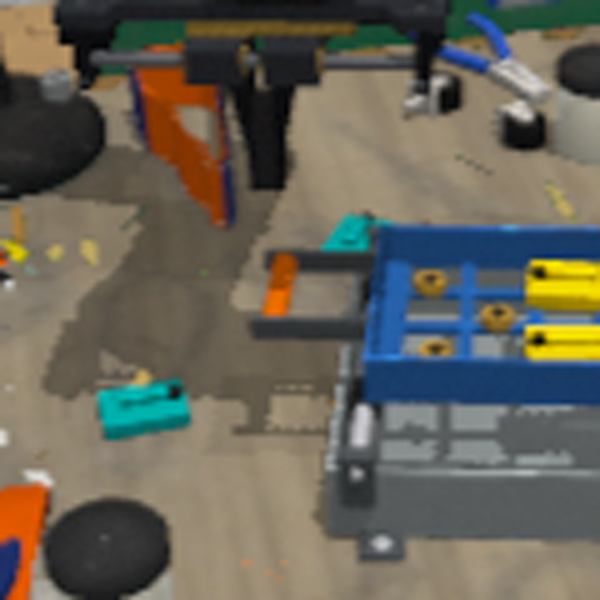

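The picture shows the shut fingertips ending well above the handle, at crop (268,188). Depth agrees: the real tips are about 30 mm behind the reported TCP, so I closed above the bar. I'll command the reported TCP to z = 0.036, which puts the true grasp point at 0.085.

Call:
play_rows(commands="0 0 0 0 0 0;0 0 0 0 0 0;0 0 0 0 0 0;0 0 0 0 0 0;0 0 -0.6 0 0 0;0 0 -0.8 0 0 0;0 0 -0.8 0 0 0;0 0 -0.5 0 0 0;0 0 -0.3 0 0 0;0 0 0 0 0 0;0 0 0 0 0 0", grip=45)

```text
time_s: 5.15
tcp_pos: [0.4743, -0.3677, 0.0378]
ee_rot: [[-0.259, -0.966, 0.001], [-0.966, 0.259, -0.001], [0.0, -0.001, -1.0]]
wrist_force: [0.6, 0.6, 0.1]
gripper_width: 0.519
gripper_force: 0.0
```

Call:
play_rows(commands="0 0 0 0 0 0;0 0 0 0 0 0;0 0 0 0 0 0;0 0 0 0 0 0;0 0 0 0 0 0;0 0 0 0 0 0", grip=0)

```text
time_s: 5.75
tcp_pos: [0.4741, -0.3674, 0.0374]
ee_rot: [[-0.259, -0.966, 0.001], [-0.966, 0.259, -0.0], [0.0, -0.001, -1.0]]
wrist_force: [0.4, -0.0, 0.1]
gripper_width: 0.148
gripper_force: 30.0
```

Gripped at 12.9 mm with 30 N. Now the shake.

Call:
play_rows(commands="0.18 0.68 0 0 0 0;-0.18 -0.68 0 0 0 0;-0.18 -0.68 0 0 0 0;0.18 0.68 0 0 0 0;0.18 0.68 0 0 0 0;-0.18 -0.68 0 0 0 0;-0.18 -0.68 0 0 0 0;0.18 0.68 0 0 0 0;0.18 0.68 0 0 0 0;-0.18 -0.68 0 0 0 0;-0.18 -0.68 0 0 0 0;0.18 0.68 0 0 0 0;0.18 0.68 0 0 0 0;-0.18 -0.68 0 0 0 0;-0.18 -0.68 0 0 0 0;0.18 0.68 0 0 0 0;0.18 0.68 0 0 0 0;-0.18 -0.68 0 0 0 0;0 0 0 0 0 0;0 0 0 0 0 0")

```text
time_s: 7.75
tcp_pos: [0.474, -0.3678, 0.0374]
ee_rot: [[-0.26, -0.966, 0.001], [-0.966, 0.26, -0.001], [0.0, -0.001, -1.0]]
wrist_force: [0.6, 0.4, 0.0]
gripper_width: 0.152
gripper_force: 30.0
```

```bash
cat > v.py <<'E'
from station import r,cams
from h import *
import sys
s=r.sense();print(s['time_s'],s['tcp_pos'],s['wrist_force'],s['gripper_width'])
a,_=cams.capture('top');b,_=cams.capture('side')
f=lambda p,x,y:cv2.resize(p[y:y+130,x:x+130],(400,400),interpolation=2)
cv2.imwrite('pics/%s.png'%sys.argv[1],np.hstack([f(a,205,95),f(b,225,140)]))
E
python3 v.py v1
```

```text
7.75 [ 0.47400752 -0.36782046  0.03735151] [0.60036488 0.35710018 0.0437267 ] 0.15189288600971118
```

View pics/v1.png

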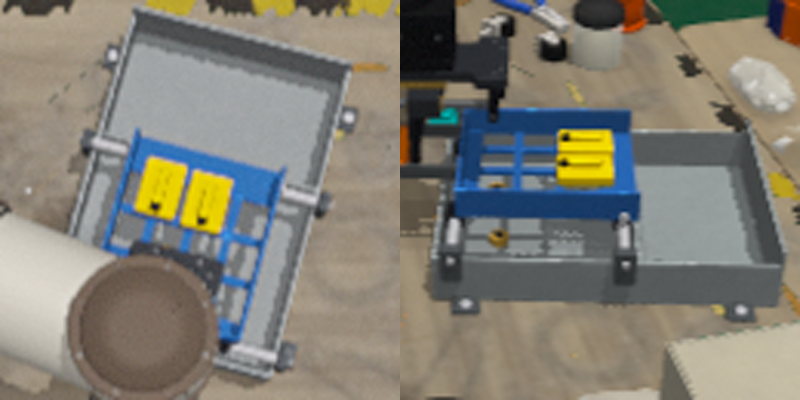

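The side half shows one nut in the tray at (497,238) and brass near (495,185), with both clips still on the sieve. I'll shake more, then count the brass blobs by height.

Call:
play_rows(commands="0.19 0.71 0 0 0 0;-0.19 -0.71 0 0 0 0;-0.19 -0.71 0 0 0 0;0.19 0.71 0 0 0 0;0.19 0.71 0 0 0 0;-0.19 -0.71 0 0 0 0;-0.19 -0.71 0 0 0 0;0.19 0.71 0 0 0 0;0.19 0.71 0 0 0 0;-0.19 -0.71 0 0 0 0;-0.19 -0.71 0 0 0 0;0.19 0.71 0 0 0 0;0.19 0.71 0 0 0 0;-0.19 -0.71 0 0 0 0;-0.19 -0.71 0 0 0 0;0.19 0.71 0 0 0 0;0.19 0.71 0 0 0 0;-0.19 -0.71 0 0 0 0;0 0 0 0 0 0;0 0 0 0 0 0")

```text
time_s: 9.85
tcp_pos: [0.4741, -0.3676, 0.0373]
ee_rot: [[-0.259, -0.966, 0.001], [-0.966, 0.259, -0.001], [0.0, -0.001, -1.0]]
wrist_force: [1.2, -1.2, 0.2]
gripper_width: 0.146
gripper_force: 30.0
```

```bash
cat > nuts.py <<'E'
from station import r,cams
from h import *
import sys
o=np.array([.4737,-.3666,0])+.122*np.array([.9659,-.2588,0])
S=np.array([[.9659,-.2588,0],[.2588,.9659,0],[0,0,1]])
for n in('side','wrist','top'):
    i=cams.camera_info(n);p,d=cams.capture(n);cv2.imwrite('pics/%s_%s.png'%(n,sys.argv[1]),p)
    v,u=np.mgrid[0:384,0:512]
    P=((np.dstack([u,v,np.ones_like(u)])@np.linalg.inv(i['mtx']).T)*d[...,None]-i['t'])@i['R']
    Q=((P-o)@S.T)*1000
    m=cv2.inRange(cv2.cvtColor(p,cv2.COLOR_BGR2HSV),(12,90,70),(35,255,255))
    m[(np.abs(Q[...,1])>99)|(Q[...,0]<-90)|(Q[...,0]>199)|(Q[...,2]>110)|(d==0)]=0
    k,l,st,c=cv2.connectedComponentsWithStats(m)
    for j in range(1,k):
        if st[j,4]>=4: print(n,st[j].tolist(),'bgr',p[l==j].mean(0).round().tolist(),np.median(Q[l==j],axis=0).round().tolist())
E
python3 nuts.py a
```

```text
side [277, 183, 18, 18, 309] bgr [3.0, 184.0, 209.0] [45.0, -6.0, 79.0]
side [254, 199, 5, 2, 8] bgr [67.0, 104.0, 122.0] [-38.0, 48.0, 14.0]
side [254, 215, 6, 5, 26] bgr [43.0, 92.0, 116.0] [-34.0, -33.0, 13.0]
wrist [125, 171, 4, 11, 33] bgr [71.0, 121.0, 147.0] [-29.0, -31.0, 13.0]
wrist [0, 205, 9, 37, 177] bgr [37.0, 108.0, 123.0] [18.0, -14.0, 69.0]
wrist [214, 212, 3, 16, 27] bgr [91.0, 134.0, 165.0] [-89.0, 6.0, 0.0]
wrist [87, 225, 27, 14, 254] bgr [60.0, 105.0, 129.0] [-5.0, 11.0, 12.0]
top [250, 146, 32, 25, 493] bgr [12.0, 195.0, 218.0] [42.0, 9.0, 77.0]
```

Three distinct brass blobs sit at tray-floor height: (-38,48), (-34,-33) and (-5,11) mm in the sorter frame, top at z ≈ 13. All the nuts are through, and both clips are still on the sieve. Next I tip it along the arc to about 0.7 rad.

Call:
play_rows(commands="0.058 -0.016 0.32 0 0 0;0.058 -0.016 0.32 0 0 0;0.09 -0.024 0.313 0 0 0;0.09 -0.024 0.313 0 0 0;0.119 -0.032 0.302 0 0 0;0.119 -0.032 0.302 0 0 0;0.148 -0.04 0.288 0 0 0;0.148 -0.04 0.288 0 0 0;0.175 -0.047 0.272 0 0 0;0.175 -0.047 0.272 0 0 0;0.2 -0.054 0.252 0 0 0;0.2 -0.054 0.252 0 0 0;0.224 -0.06 0.232 0 0 0;0.224 -0.06 0.232 0 0 0;0 0 0 0 0 0;0 0 0 0 0 0;0 0 0 0 0 0;0 0 0 0 0 0;0 0 0 0 0 0;0 0 0 0 0 0")

```text
time_s: 12.0
tcp_pos: [0.5323, -0.384, 0.158]
ee_rot: [[-0.259, -0.966, -0.004], [-0.966, 0.259, -0.0], [0.001, 0.004, -1.0]]
wrist_force: [-7.2, 3.0, 4.5]
gripper_width: 0.147
gripper_force: 30.0
```

```bash
python3 nuts.py b; python3 v.py v2
```

```text
side [254, 199, 5, 6, 23] bgr [44.0, 87.0, 107.0] [-38.0, 41.0, 13.0]
side [302, 201, 18, 19, 245] bgr [14.0, 190.0, 213.0] [120.0, -12.0, 18.0]
side [266, 206, 7, 5, 24] bgr [50.0, 100.0, 124.0] [0.0, 12.0, 13.0]
side [254, 214, 6, 6, 30] bgr [49.0, 99.0, 123.0] [-33.0, -31.0, 13.0]
wrist [225, 148, 16, 16, 151] bgr [89.0, 148.0, 176.0] [-36.0, -30.0, 13.0]
wrist [73, 155, 35, 64, 1663] bgr [88.0, 207.0, 228.0] [121.0, 3.0, 17.0]
wrist [230, 212, 14, 15, 135] bgr [70.0, 119.0, 144.0] [-39.0, 43.0, 13.0]
12.15 [ 0.53228535 -0.3840674   0.1580237 ] [-7.77015898  2.48272672  4.44097465] 0.15199411166421994
```

View pics/v2.png

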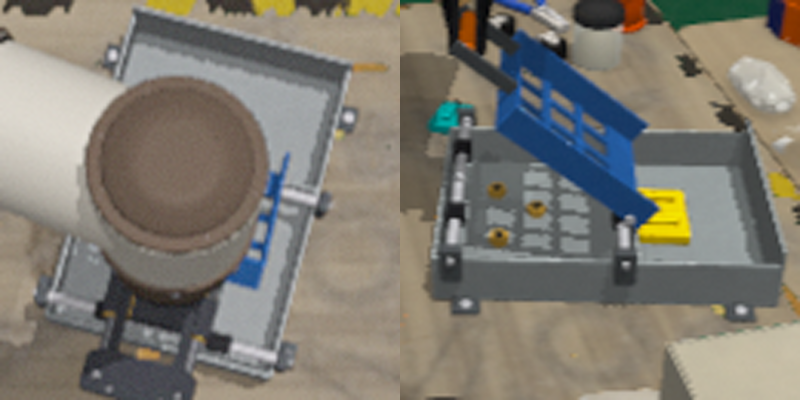

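All three nuts lie in the tray, at (497,189), (537,208) and (498,237), and both clips are flat in the bin at (665,217). The sieve is empty, so I'll lower it back along the arc.

Call:
play_rows(commands="-0.224 0.06 -0.232 0 0 0;-0.224 0.06 -0.232 0 0 0;-0.2 0.054 -0.252 0 0 0;-0.2 0.054 -0.252 0 0 0;-0.175 0.047 -0.272 0 0 0;-0.175 0.047 -0.272 0 0 0;-0.148 0.04 -0.288 0 0 0;-0.148 0.04 -0.288 0 0 0;-0.119 0.032 -0.302 0 0 0;-0.119 0.032 -0.302 0 0 0;-0.09 0.024 -0.313 0 0 0;-0.09 0.024 -0.313 0 0 0;-0.058 0.016 -0.32 0 0 0;-0.058 0.016 -0.3 0 0 0;0 0 -0.03 0 0 0;0 0 -0.03 0 0 0;0 0 0 0 0 0;0 0 0 0 0 0")

```text
time_s: 14.05
tcp_pos: [0.4742, -0.3677, 0.0371]
ee_rot: [[-0.258, -0.966, 0.001], [-0.966, 0.258, -0.001], [0.001, -0.001, -1.0]]
wrist_force: [-4.1, 1.0, 7.1]
gripper_width: 0.147
gripper_force: 30.0
```

Flat again, pressing lightly. I'll release and rise straight up.

Call:
play_rows(commands="0 0 0 0 0 0;0 0 0 0 0 0;0 0 0 0 0 0;0 0 0 0 0 0;0 0 0 0 0 0;0 0 0 0 0 0;0 0 0.4 0 0 0;0 0 0.8 0 0 0;0 0 0.9 0 0 0;0 0 0.9 0 0 0;0 0 0.9 0 0 0;0 0 0.6 0 0 0;0 0 0 0 0 0;0 0 0 0 0 0", grip=45)

```text
time_s: 15.45
tcp_pos: [0.4736, -0.3671, 0.1714]
ee_rot: [[-0.259, -0.966, 0.001], [-0.966, 0.259, 0.0], [-0.0, -0.001, -1.0]]
wrist_force: [-0.4, 0.3, -0.8]
gripper_width: 0.519
gripper_force: 0.0
```

Call:
play_rows(commands="-0.8 0 0.3 0 0 0;-0.9 0 0.3 0 0 0;-0.9 0 0.3 0 0 0;-0.8 0 0 0 0 0;0 0 0 0 0 0;0 0 0 0 0 0")

```text
time_s: 16.05
tcp_pos: [0.3711, -0.3671, 0.1972]
ee_rot: [[-0.26, -0.966, -0.001], [-0.966, 0.26, 0.001], [-0.0, 0.001, -1.0]]
wrist_force: [0.4, -0.1, 0.9]
gripper_width: 0.514
gripper_force: 0.0
```

```bash
python3 nuts.py c
python3 - <<'E'
from h import *
from station import r
print(r.sense()['wrist_force'],r.sense()['tcp_pos'])
a=cv2.imread('pics/top_c.png');b=cv2.imread('pics/side_c.png')
f=lambda p,x,y,w:cv2.resize(p[y:y+w,x:x+w],(400,400),interpolation=2)
cv2.imwrite('pics/end.png',np.hstack([f(a,140,90,220),f(b,165,120,200)]))
E
```

```text
side [254, 199, 5, 2, 8] bgr [71.0, 108.0, 127.0] [-38.0, 49.0, 14.0]
side [302, 201, 18, 19, 278] bgr [12.0, 190.0, 214.0] [117.0, -8.0, 18.0]
side [254, 215, 6, 5, 27] bgr [44.0, 93.0, 117.0] [-33.0, -32.0, 13.0]
wrist [80, 199, 11, 3, 25] bgr [63.0, 101.0, 121.0] [-2.0, 9.0, 9.0]
wrist [80, 211, 10, 2, 18] bgr [105.0, 166.0, 195.0] [-2.0, 23.0, 12.0]
top [259, 129, 27, 18, 308] bgr [15.0, 200.0, 223.0] [117.0, 7.0, 17.0]
top [256, 175, 5, 4, 13] bgr [68.0, 129.0, 159.0] [0.0, 17.0, 13.0]
top [242, 185, 4, 4, 12] bgr [69.0, 130.0, 160.0] [-38.0, 49.0, 11.0]
top [268, 190, 3, 6, 12] bgr [53.0, 104.0, 131.0] [-35.0, -25.0, 12.0]
[ 1.00445882  0.17649467 -0.30168759] [ 0.37218211 -0.3671676   0.19721927]
```

View pics/end.png

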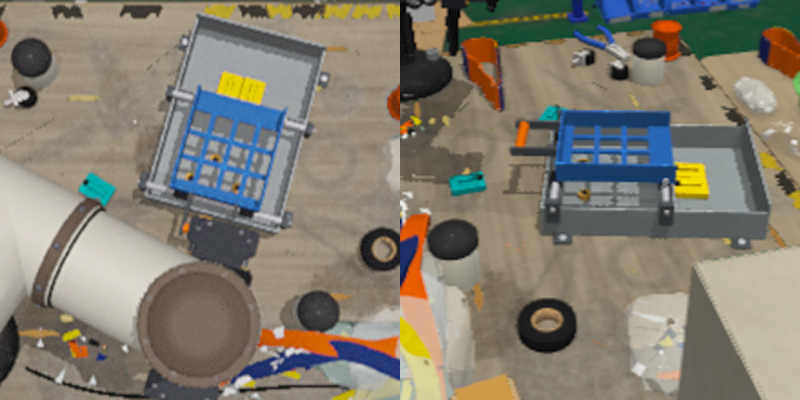

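The final view shows the sieve flat and empty. The nuts are in the tray and both clips are in the bin, at left (242,88) and right (690,180). The jars and tape are undisturbed and the arm is clear.

```bash
python3 -c "
from station import r
print(r.finish_job())"
```

```text
the job is handed in; nothing more can be done
None
```

The job is handed in at about 16 s on the robot's clock: all three nuts are in the tray, both clips are in the bin, the sieve is flat and released, and the jars and tape were not touched.

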